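# Change the pump drive over to its right-hand head

### The arm

A 6-joint arm with a two-finger parallel gripper is mounted at the origin on the work surface; the furniture and walls round the work are solid. World frame = base frame: x ahead of the robot, y to its left, z up, the work surface at z = 0. Lengths are in mm, angles in degrees, forces in N, time in s.
With the tool pointing down it reaches from about 225 to 725 mm from the base axis. Payload 3.1 kg.
Tool frame: the origin (TCP) lies at the very end of the fingers, on their centre line; the grasp point (between the pads) lies behind it (robot.pinch_z is the x of the grasp point in the tool frame, in mm); x points along the fingers, z is the direction in which the jaws open and shut, and the axes are right-handed (so a half turn about x gives the same grasp; the last joint's range is limited). The gripper opens to 85 mm and grips with 20 to 120 N. Pads are 22 mm wide; open, the fingers measure 114 mm over their backs; the gripper's body (76 mm by 85 mm) begins 54 mm behind the grasp point. The pads swing forward as they close: fully open they stand 13 mm farther back than shut.
Start: joints at [-7.322, 2.75, 5.684, 92.934, 0, 82.678], TCP at [524.993, -0.012, 231.312] pointing down, gripper open.
Joint ranges: [-166.93, 166.93], [-56.73, 111.36], [-69.38, 81.34], [-121.58, 131.49], [-85.45, 84.26], [-180, 180]. Speed limits (degrees/s): [159.86, 159.86, 180, 180, 180, 180].

### API

Orientations are given as [roll, pitch, yaw] about the fixed x, y, z axes, in that order (R = Rz(yaw) Ry(pitch) Rx(roll)).
In Python, from rig import state, imaging, robot gives the robot as it stands.
- The arm moves only by the tool move_arm, never from a script. Its argument "targets" is a list of rows, each a list of 3 entries, a list of its own where there are three numbers: the turn, a rotation vector about the tool's x, y, z in units of 6 degrees (1.0 is 6 degrees), then the shift along the tool's x, y, z in cm, then the opening, from -1 (shut) to 1 (fully open), so that 0 is half open. In form: [[[rx, ry, rz], [tx, ty, tz], hand], ...]. A call has 1 to 12 rows; each row is the pose to reach, as a shift and turn from the pose commanded when the call began, along the tool's axes at that moment; what a row does not reach only later rows make up. A row lasts 1/8 s, in which the tool goes at most 62.5 mm and 10.7 degrees, less where a joint would pass 70% of its speed; a pose out of reach is approached as far as the arm can. A call with a gripper value outside its range is refused whole. The fingers move at their own pace and stop on an object; "squeeze" is the grip in N (left out, the last holds). Time passes only in rows, so rows that repeat a pose let the fingers close. It gives the time, the measured TCP pose, the force and the opening at its end, in the units of the state.
- state(): the state, without advancing time (a new reading comes with each control period).
- imaging.read_camera(name): name is "scene" or "side" or "wrist"; returns a dict with "frame" (384x512x3 uint8, blue, green, red), "K" (3x3 intrinsics, pixels), "k1" (the pictures are not rectified: a ray, as slopes to the right and down, at radius r is drawn at 1 + k1 r^2 times it, then the intrinsics apply), "R" (3x3) and "t" (3): a world point X has camera coordinates R X + t; the wrist camera has in their place "T_tool_cam" (4x4, takes a point from camera to tool coordinates, whose origin is the TCP and whose axes are the tool frame's). Camera axes: x right, y down, z forward; pixel columns grow to the right and rows downward; lengths in mm; the calibration is good to about 2 mm. A picture is of the moment at which its call begins: read the wrist's pose just before it. There is no depth.
- robot.sign_off(): hands the job in, once; it reports no verdict.
The state is a dict: "time_s": time; "joint_pos": joint angles; "qvel": joint speeds; "joint_efforts": joint torques, N m; "ee_pos": TCP position; "tcp_rot": TCP orientation; "contact_force": force on the tool from outside, world axes, zero at the start; "ft_torque": the same for the moment, N m; "width": finger opening in mm.
Only numpy, scipy, OpenCV 4.12 (cv2) and the standard library are available. Lean on these libraries where they do the work, as an engineer would, in place of code of your own. Each camera call takes 0.05 s, during which the arm holds its last target.

### The job

The two-head pump drive has to be changed over from its left pump head to its right one. First put the run switch on its sloping panel from forward to the centre off position, and only then bring the shift lever out of the left leg of the H gate, across the neutral slot and forward, away from the robot, fully home at the far end of the right leg. Let go of it there, and leave the wide bottle, the clear pot and the vial in front standing where they are.

Things in the scene. Friction and masses are not known exactly. Their poses are not given: they have to be found in the camera images.
- pump_drive: Grey pump drive, fixed, 206 mm deep (x), 257 mm wide, 284 mm high. Origin: centre of its underside; x to its back, y to its left, z up (left, right, near, far as seen by the robot in front of it). Its front panel slopes up and back at 35 degrees from 50 to 136 mm height and carries the H gate with the lever (left) and the run switch (right). Two pump heads stand behind the panel, up to z 246 mm.
- frame_bar (a point): Middle of the front cross bar, 17 mm thick, of the drive's dark tubular carrying frame. It runs along the drive's y, 275 mm up, across and above lever and switch, 27 mm in front of the drive's origin: a gripper coming straight down strikes it. A tool square to the panel (tilted 35 degrees, its top toward the robot) goes in under it, with 60 mm or more between its axis and the bar.
- gate_centre (a point): Centre of the H gate, a 70 x 70 x 4 mm steel plate on the panel, this point 4.5 mm off the slope. Axes: x up the slope (away from the robot), y left along the panel, z square out of it. Slots are 15 mm wide: neutral runs along y through the centre; the legs run along x at y = +16 mm (left) and -16 mm (right), 46 mm end to end, open to neutral in their middle.
- lever_knob (a point): Centre of the lever's black knob, a 28 mm ball on a 10 mm steel rod. The lever turns about a point 70 mm straight below gate_centre (its -z), 145 mm from the knob's centre. From that point, in gate_centre's axes, the knob lies at 145 mm x (sin s, -sin a cos s, cos a cos s), a = lever_across, s = lever_shift.
- lever_across (a joint): Lever angle across the gate, rad: about -0.225 in the left leg, 0 mid-neutral, about +0.225 in the right leg; the slots leave about 0.03 of play each way. Light friction: it slides across with 1 to 4 N at the knob and stays where it is left. The lever starts in the left leg.
- lever_shift (a joint): Lever angle along the legs, rad: 0 in neutral, about +0.25 at the far end of a leg (up the slope, away from the robot), about -0.25 at the near end. A spring detent holds it in each of these places; leaving one takes about 4 N at the knob, and past about 0.12 from neutral it snaps on. It may start at the near end, in neutral or at the far end of the left leg.
- run_switch (a joint): Angle of the run switch's lever, rad: +0.27 forward (leaning up the slope, away from the robot; where it starts), 0 centre off (square to the panel), -0.27 reverse (leaning toward the robot). A spring detent holds it in each place; off is narrow: it catches within about 0.12 of 0. Leaving a place takes 2 to 4 N near the tip.
- switch_base (a point): Point on the panel surface at the foot of the run switch, halfway up the slope and 55 mm right of the drive's middle; same axes as gate_centre. The switch pivots about a line along y 2 mm below this point.
- switch_tip (a point): Tip of the run switch's plain metal bat lever, 50 mm from its pivot. The bat is 7 mm thick at its foot and 11 mm from 38 mm above the panel to near the tip; a nut of 13 mm height surrounds its foot.
- wide_bottle: White wide-mouth bottle, 85 mm across, 157 mm high, to the right of the pump drive. Origin: centre of its underside. Leave it alone. In front of it, nearer the robot, stand the cabin's two fixed filter towers, 110 mm across and 365 mm high, at about x 0.39, y 0.02 and x 0.23, y -0.11: pass over them.
- clear_pot: Clear pot with a frosted cap, 45 mm across, 67 mm high, in front of the drive on the left. Origin: centre of its underside. Leave it alone.
- vial_a: White vial with a black cap, 20 mm across, 56 mm high, in front of the drive. Origin: centre of its underside. Leave it alone.

How it is judged (in metres and radians):
On the way, in this order (a step that is already met when the one before it is completed fails the run):
1. the run switch rests at its centre off position while the lever is still in the left leg (value of joint run_switch between -0.08 and 0.08 rad and value of joint lever_across below -0.12 rad), for 0.2 s.
2. the lever is at the far end of the right leg (value of joint lever_across above 0.15 rad and value of joint lever_shift above 0.19 rad), for 0.2 s.
At the end, for the whole second after the job is handed in: The run switch rests at centre off (within 0.08 rad), and the shift lever rests at the far end of the right leg (lever_across over 0.15 rad, lever_shift over 0.19 rad) (all of step 2 and value of joint run_switch between -0.08 and 0.08 rad and velocity of joint lever_shift between -0.1 and 0.1 rad/s); the robot touches nothing.
It fails at once if the lever leaves the left leg while the run switch is not at off (value of joint lever_across above -0.12 rad and (value of joint run_switch above 0.13 rad or value of joint run_switch below -0.13 rad)).
It fails at once if the bottle, the pot or the vial is shifted by more than 30 mm or knocked over (distance of any of wide_bottle, clear_pot, vial_a from where it was at the start of the episode above 0.03 m or angle between any of wide_bottle, clear_pot, vial_a's own z axis and vertical above 0.6 rad).
It also fails if it takes over 51 s, if anything falls off the work surface, if the arm or the gripper's body presses on something with over 40 N, if the wrist force passes 120 N, or if a joint passes its speed limit or range.

## Working session

There is one attempt and no reset: what is moved stays moved. The work goes in short steps, Python scripts to look and compute and a tool call to move; the robot and the scene stay as the last step left them, time stands still between calls to the robot, and variables do not carry over. Pictures are saved under pics/ and viewed, and the job is handed in when it is done.

Besides the shell and the picture viewer there is one more tool, called after "Call:" as name(argument=value, ...) on one line, values as JSON. move_arm: Moves the arm, as the interface text tells. Its arguments: {"type":"object","properties":{"targets":{"type":"array","items":{"type":"array"}},"squeeze":{"type":"number"}},"required":["targets"]}

```bash
ls; mkdir -p pics; python3 - <<'E'
from rig import state, imaging, robot
import cv2,json
s=state();print(s); print(robot.pinch_z, dir(robot))
for n in ["scene","side","wrist"]:
    d=imaging.read_camera(n); cv2.imwrite(f"pics/{n}0.png",d["frame"])
    print(n,{k:(v.tolist() if hasattr(v,'tolist') else v) for k,v in d.items() if k!="frame"})
E
```

```text
pics
{'time_s': 0.0, 'joint_pos': array([-7.32197049e+00,  2.79253114e+00,  5.59195412e+00,  9.29338915e+01,
       -8.99724590e-04,  8.26789482e+01]), 'qvel': array([-0.03311238, -0.00038274, -0.02697065, -0.03692209, -0.05571107,
       -0.06219524]), 'joint_efforts': array([ 2.96208136e-04, -3.38780022e+01,  3.20016932e+01,  2.03766406e-02,
       -2.11149008e-04,  6.20949692e-06]), 'ee_pos': array([5.24388776e+02, 6.48772122e-02, 2.30123436e+02]), 'tcp_rot': array([173.062306  ,  89.86552847, 173.06138837]), 'contact_force': array([-0.58728626,  0.31254266, -0.97001737]), 'ft_torque': array([-0.00733756,  0.02128762, -0.00967972]), 'width': 85.3571686329912}
-18.700000000000003 ['PlanningError', '__class__', '__delattr__', '__dict__', '__dir__', '__doc__', '__eq__', '__format__', '__ge__', '__getattribute__', '__getstate__', '__gt__', '__hash__', '__init__', '__init_subclass__', '__le__', '__lt__', '__module__', '__ne__', '__new__', '__reduce__', '__reduce_ex__', '__repr__', '__setattr__', '__sizeof__', '__str__', '__subclasshook__', '__weakref__', 'pinch_z', 'sign_off']
scene {'
[... 576 characters left out ...]
91168, -0.9971663492101631, -0.009720659558130885], [-0.8491499696998837, -0.05840744217302991, -0.5249122780593825], [0.5228571011070394, 0.04741141952819867, -0.8511008219478253]], 't': [199.15682215812603, 480.4812598780508, 1025.053201269287]}
wrist {'K': [[301.16617207193775, 0.0, 257.2900568653613], [0.0, 301.16617207193775, 188.68303967541104], [0.0, 0.0, 1.0]], 'k1': -0.07050961855536934, 'T_tool_cam': [[-0.001557440007057689, -0.3249972468407748, 0.945713679676117, -141.90262694833854], [0.00013908923430479958, -0.9457148879031757, -0.3249974329936595, 83.25979921235961], [0.9999987775166576, -0.0003746254127576084, 0.0015180978199047515, -1.1029011203330663], [0.0, 0.0, 0.0, 1.0]]}
```

View pics/scene0.png

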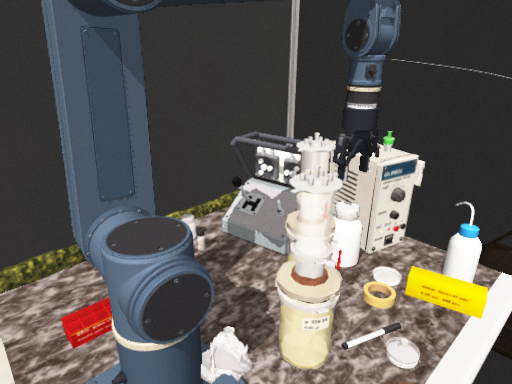

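View pics/side0.png

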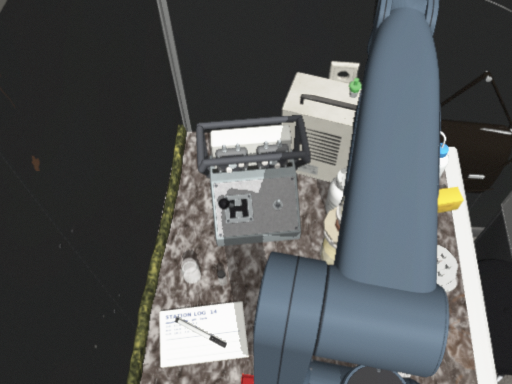

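View pics/wrist0.png

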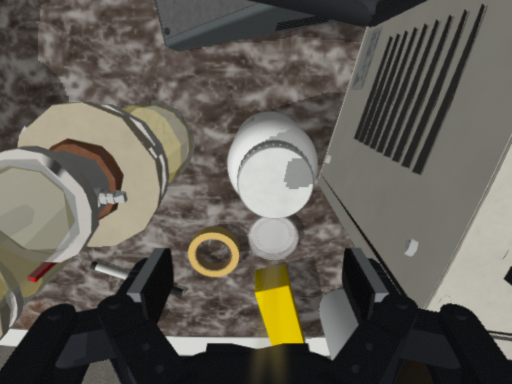

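```bash
python3 - <<'E'
import cv2
a=cv2.imread("pics/side0.png")[110:290,150:320]; cv2.imwrite("pics/side0c.png",cv2.resize(a,None,fx=3.3,fy=3.3,interpolation=cv2.INTER_CUBIC)[:600])
a=cv2.imread("pics/scene0.png")[120:265,170:350]; cv2.imwrite("pics/scene0c.png",cv2.resize(a,None,fx=4,fy=4,interpolation=cv2.INTER_CUBIC)[:600])
E
```

```text
(no output)
```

View pics/side0c.png

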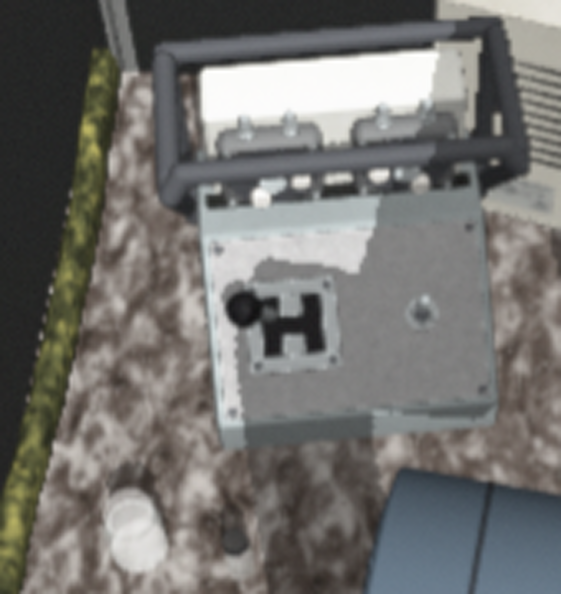

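View pics/scene0c.png

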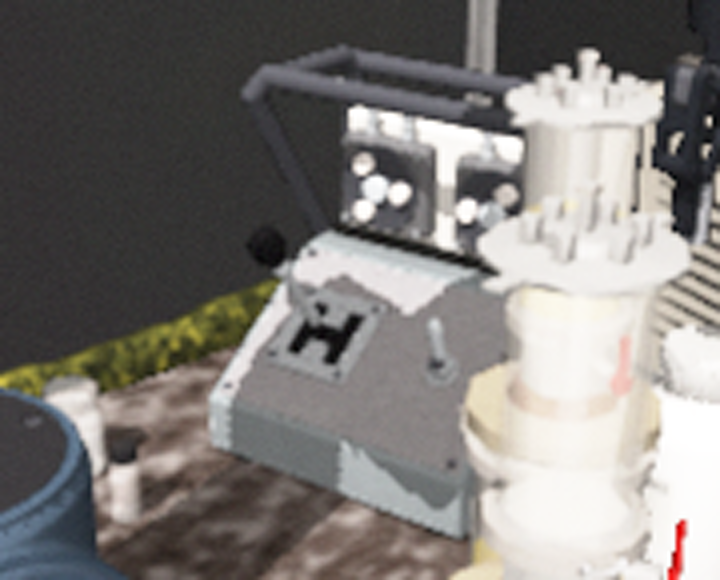

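```bash
cat > h.py <<'E'
import numpy as np, cv2
from scipy.optimize import least_squares
from scipy.spatial.transform import Rotation as Ro
from rig import state, imaging, robot
def cam(n,s=None):
    d=imaging.read_camera(n); return d
def und(d,p):
    K=np.array(d["K"]); p=np.array(p,float); y=(p-K[:2,2])/[K[0,0],K[1,1]]
    x=y.copy()
    for _ in range(20): x=y/(1+d["k1"]*(x@x))
    return x
def ray(d,p):  # world origin, dir
    x=und(d,p); R=np.array(d["R"]);t=np.array(d["t"])
    v=R.T@np.array([x[0],x[1],1]); return -R.T@t, v/np.linalg.norm(v)
def proj(d,X):
    c=np.array(d["R"])@X+np.array(d["t"]); x=c[:2]/c[2]; x=x*(1+d["k1"]*(x@x)); K=np.array(d["K"]); return x*[K[0,0],K[1,1]]+K[:2,2]
def tri(rays):
    A=0;b=0
    for o,v in rays:
        P=np.eye(3)-np.outer(v,v);A=A+P;b=b+P@o
    X=np.linalg.solve(A,b)
    return X,[np.linalg.norm((np.eye(3)-np.outer(v,v))@(X-o)) for o,v in rays]
def toolT(s):
    r,p,y=s["tcp_rot"]; T=np.eye(4);T[:3,:3]=Ro.from_euler('xyz',[r,p,y],degrees=True).as_matrix();T[:3,3]=s["ee_pos"];return T
def wrist():
    s=state(); d=imaging.read_camera("wrist"); T=np.linalg.inv(toolT(s)@np.array(d["T_tool_cam"])); d["R"]=T[:3,:3];d["t"]=T[:3,3]; return d
E
python3 - <<'E'
from h import *
S=imaging.read_camera("side");C=imaging.read_camera("scene")
sd=lambda u,v:ray(S,(u/3.3+150-.35,v/3.3+110-.35)); sc=lambda u,v:ray(C,(u/4+170-.37,v/4+120-.37))
P={"knob":((243,307),(266,246)),"gate":((293,325),(326,337)),"tip":((422,313),(433,322)),"TL":((217,247),(312,253)),"BL":((232,412),(228,385)),"BR":((482,390),(450,465)),
"barL":((172,184),(254,85)),"pot":((139,540),(0,0)),}
for k,(a,b) in P.items():
    if b==(0,0): continue
    X,e=tri([sd(*a),sc(*b)]);print(k,X.round(1),np.round(e,1))
E
```

```text
knob [435.  314.7 164.2] [0.5 0.5]
gate [464.6 284.3  93.2] [0.1 0.1]
tip [461.1 182.7 136.8] [5.1 5.1]
TL [508.  345.5 130.1] [0.3 0.3]
BL [404.8 326.9  58.9] [0.8 0.8]
BR [436.7 135.8  58.4] [0.1 0.1]
barL [466.1 359.6 267.8] [1.1 1.1]
```

```bash
cat >> h.py <<'E'
import json,os
def ax(yaw=9.7,sl=35):
    c,s=np.cos(np.radians(yaw)),np.sin(np.radians(yaw)); C,Q=np.cos(np.radians(sl)),np.sin(np.radians(sl))
    gx=np.array([C*c,C*s,Q]);gy=np.array([-s,c,0]);return np.array([gx,gy,np.cross(gx,gy)])  # rows
def Rt(G): return np.array([-G[2],G[1],G[0]]).T  # tool x=-gz,y=gy,z=gx
CF="cmd.json"
def getcmd():
    T=np.eye(4)
    if os.path.exists(CF): return np.array(json.load(open(CF)))
    raise SystemExit
def setcmd(T): json.dump(np.array(T).tolist(),open(CF,"w"))
def app(row):
    T=getcmd();D=np.eye(4);D[:3,:3]=Ro.from_rotvec(np.radians(6*np.array(row[0]))).as_matrix();D[:3,3]=np.array(row[1])*10;setcmd(T@D)
def want(p,R):
    T=getcmd();r=Ro.from_matrix(T[:3,:3].T@R).as_rotvec(degrees=True)/6;t=T[:3,:3].T@(np.array(p)-T[:3,3])/10
    print("row",r.round(3).tolist(),t.round(2).tolist(),"ang",round(np.linalg.norm(r)*6,1)); return r,t
def chk():
    T=getcmd();s=state();M=toolT(s);print("t",s["time_s"],"cmd",T[:3,3].round(1),"meas",M[:3,3].round(1),"rotdiff",np.degrees(np.linalg.norm(Ro.from_matrix(T[:3,:3].T@M[:3,:3]).as_rotvec())).round(2),"F",s["contact_force"].round(1),"w",round(s["width"],1),"q",s["joint_pos"].round(0))
E
python3 - <<'E'
from h import *
T=toolT(state()); print(T.round(3))
# nominal commanded: pointing exactly down with jaw dir = measured
T[:3,3]=[524.993,-0.012,231.312]
z=T[:3,2].copy(); z[2]=0; z/=np.linalg.norm(z); x=np.array([0,0,-1.]); T[:3,:3]=np.array([x,np.cross(z,x),z]).T
setcmd(T); print(T.round(3))
G=ax(); want([525,0,431],T[:3,:3]); want([399,223,431],Rt(G)); want([399,223,201],Rt(G))
E
```

```text
[[-1.00000e-03  0.00000e+00  1.00000e+00  5.24729e+02]
 [ 0.00000e+00  1.00000e+00 -0.00000e+00  1.00000e-03]
 [-1.00000e+00  0.00000e+00 -1.00000e-03  2.30761e+02]
 [ 0.00000e+00  0.00000e+00  0.00000e+00  1.00000e+00]]
[[ 0.00000e+00  0.00000e+00  1.00000e+00  5.24993e+02]
 [ 0.00000e+00  1.00000e+00 -0.00000e+00 -1.20000e-02]
 [-1.00000e+00  0.00000e+00  0.00000e+00  2.31312e+02]
 [ 0.00000e+00  0.00000e+00  0.00000e+00  1.00000e+00]]
row [0.0, 0.0, 0.0] [-19.97, 0.0, 0.0] ang 0.0
row [-1.566, -5.819, 0.494] [-19.97, 22.3, -12.6] ang 36.3
row [-1.566, -5.819, 0.494] [3.03, 22.3, -12.6] ang 36.3
```

Call:
move_arm(targets=[[[0, 0, 0], [-10, 0, 0], 0.4], [[0, 0, 0], [-20, 0, 0], 0.4], [[-0.4, -1.5, 0.12], [-20, 6, -3], 0.4], [[-0.8, -3, 0.25], [-20, 12, -6], 0.4], [[-1.2, -4.5, 0.38], [-20, 18, -9], 0.4], [[-1.57, -5.82, 0.49], [-20, 22.3, -12.6], 0.4], [[-1.57, -5.82, 0.49], [-20, 22.3, -12.6], 0.4], [[-1.57, -5.82, 0.49], [-20, 22.3, -12.6], 0.4]])

```text
time_s: 1.25
ee_pos: [396.8, 224.7, 431.6]
tcp_rot: [-0.0, 54.9, 10.0]
contact_force: [0.0, -0.2, 0.3]
width: 59.8
```

```bash
python3 - <<'E'
from h import *
app([[-1.57,-5.82,0.49],[-20,22.3,-12.6]]); chk()
d=wrist(); cv2.imwrite("pics/w1.png",d["frame"])
S=imaging.read_camera("side"); cv2.imwrite("pics/s1.png",S["frame"])
want([399,223,201],Rt(ax()))
E
```

```text
t 1.25 cmd [399.  223.  431.3] meas [396.8 224.7 431.6] rotdiff 0.34 F [ 0.  -0.2  0.3] w 59.8 q [ 28. -35.  -9.  82. -10. 105.]
row [0.005, 0.0, 0.003] [18.87, 0.01, -13.21] ang 0.0
```

View pics/w1.png

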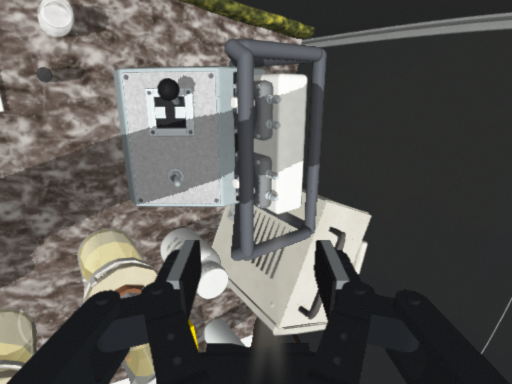

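View pics/s1.png

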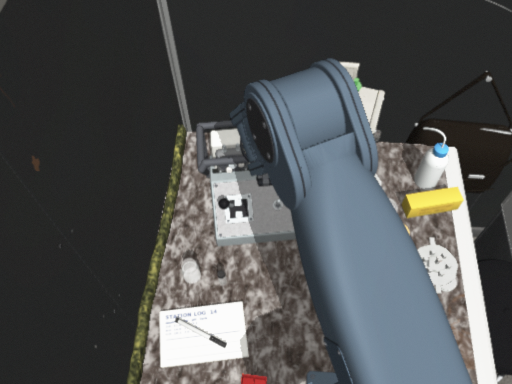

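Call:
move_arm(targets=[[[0, 0, 0], [4.7, 0, -3.3], 0.4], [[0, 0, 0], [9.4, 0, -6.6], 0.4], [[0, 0, 0], [14, 0, -10], 0.4], [[0, 0, 0], [17, 0, -12], 0.4], [[0, 0, 0], [17, 0, -12], 0.4], [[0, 0, 0], [17, 0, -12], 0.4], [[0, 0, 0], [17, 0, -12], 0.4]])

```text
time_s: 2.22
ee_pos: [400.0, 223.1, 227.6]
tcp_rot: [0.1, 54.7, 9.8]
contact_force: [-0.2, -1.1, 0.1]
width: 59.9
```

```bash
python3 - <<'E'
from h import *
app([[0,0,0],[17,0,-12]]); chk()
d=wrist(); cv2.imwrite("pics/w2.png",d["frame"]); import pickle; pickle.dump(d,open("w2.pkl","wb"))
a=cv2.imread("pics/w1.png")[50:220,100:250]; cv2.imwrite("pics/w1c.png",cv2.resize(a,None,fx=3.5,fy=3.5,interpolation=cv2.INTER_CUBIC))
E
```

```text
t 2.225 cmd [398.2 222.8 223.2] meas [400.  223.1 227.6] rotdiff 0.33 F [-0.2 -1.1  0.1] w 59.9 q [ 28. -45. -39.  63. -10. 105.]
```

View pics/w1c.png

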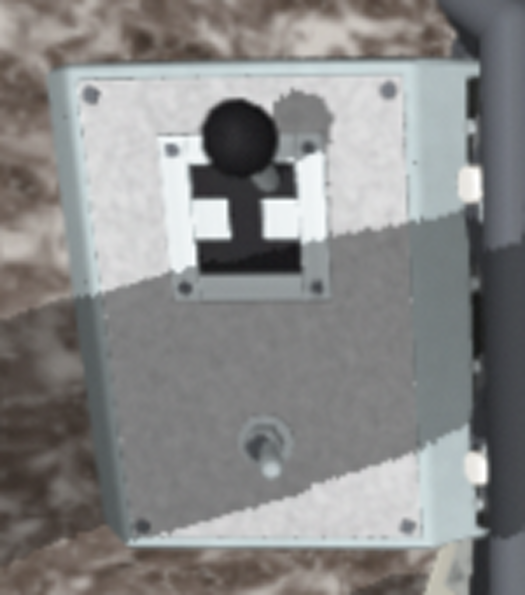

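View pics/w2.png

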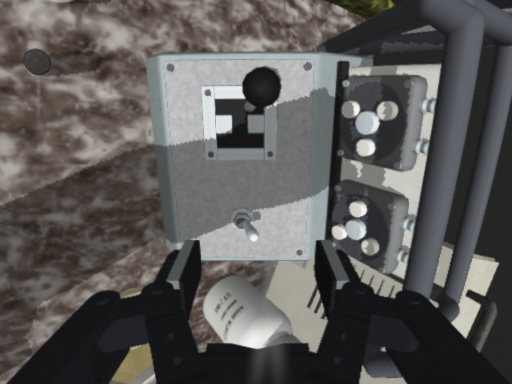

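```bash
python3 - <<'E'
from h import *
chk()
d=wrist(); chk(); d=wrist(); chk(); d=wrist();import pickle; pickle.dump(d,open("w3.pkl","wb")); chk()
print(np.round(d["t"],1))
cv2.imwrite("pics/w3.png",d["frame"]); a=d["frame"][40:270,140:330]; cv2.imwrite("pics/w3c.png",cv2.resize(a,None,fx=2.6,fy=2.6,interpolation=cv2.INTER_CUBIC))
E
```

```text
t 2.275 cmd [398.2 222.8 223.2] meas [399.8 223.2 227.3] rotdiff 0.3 F [-0.   0.1  0.1] w 59.8 q [ 28. -45. -39.  63. -10. 105.]
t 2.325 cmd [398.2 222.8 223.2] meas [399.5 223.2 226.6] rotdiff 0.25 F [-0.5  0.5  0.3] w 59.3 q [ 28. -45. -39.  63. -10. 105.]
t 2.375 cmd [398.2 222.8 223.2] meas [399.1 223.1 225.9] rotdiff 0.2 F [-0.5  0.1  0.4] w 59.6 q [ 28. -45. -39.  63. -10. 105.]
t 2.425 cmd [398.2 222.8 223.2] meas [398.9 223.1 225.3] rotdiff 0.15 F [-0.4  0.9 -0.3] w 59.7 q [ 28. -45. -39.  63. -10. 105.]
[-481.2  198.   150.7]
```

View pics/w3c.png

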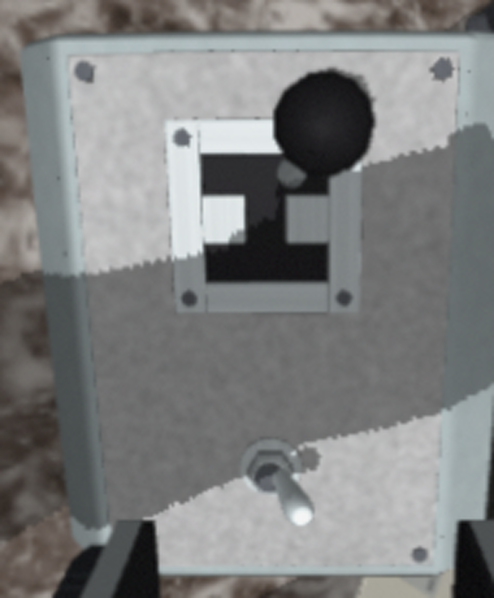

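```bash
python3 - <<'E'
from h import *
import pickle
S=imaging.read_camera("side");C=imaging.read_camera("scene");W=pickle.load(open("w3.pkl","rb"))
sd=lambda u,v:ray(S,(u/3.3+150-.35,v/3.3+110-.35)); sc=lambda u,v:ray(C,(u/4+170-.37,v/4+120-.37))
w=lambda u,v:ray(W,(u/2.6+140-.3,v/2.6+40-.3))
P={"knob":[w(324,121),sd(243,307),sc(266,246)],
"NL":[w(85,72),sd(232,412),sc(228,385)],"FL":[w(442,69),sd(217,247),sc(312,253)],"FR":[w(420,554),sd(470,228)],"NR":[sd(482,390),sc(450,465)],
"gNL":[w(189-7,137),sd(257,366)][:1],"gNR":[w(189,298),sd(257,366)][:1],
"gateC":[w(265,218),sd(293,325),sc(326,337)],"gLR":[w(344,297),sd(333,284)][:1],"tip":[w(302,514),sc(433,320)]}
Q={}
for k,r in P.items():
    if len(r)>1: Q[k],e=tri(r);print(k,Q[k].round(1),np.round(e,1))
# plane from screws
A=np.array([Q[k] for k in("NL","FL","FR","NR")]);c=A.mean(0);u,s,vt=np.linalg.svd(A-c);n=vt[2]*np.sign(vt[2][2]);print("plane",c.round(1),n.round(3),s.round(1),"slope",np.degrees(np.arccos(n[2])),"yaw",np.degrees(np.arctan2(-n[1],-n[0])))
y=(A[0]-A[3]+A[1]-A[2]);print("yaw y",np.degrees(np.arctan2(-y[0],y[1])), np.linalg.norm(A[0]-A[3]),np.linalg.norm(A[1]-A[2]),np.linalg.norm(A[0]-A[1]),np.linalg.norm(A[2]-A[3]))
def pl(r,off):
    o,v=r; q=c+n*off; return o+v*((q-o)@n)/(v@n)
for off in (4.5,):
    gc=pl(w(265,218),off);print("gate on plane",gc.round(1), pl(sd(293,325),off).round(1), pl(sc(326,337),off).round(1))
print("swbase",pl(w(268,468),13).round(1), pl(sd(422,313),13).round(1), (gc-n*4.5+ -103*0*n).round(1))
E
```

```text
knob [434.  314.  164.4] [1.3 1.3 0.2]
NL [404.  326.2  59.5] [0.7 1.  0.9]
FL [507.2 344.8 130. ] [1.4 1.1 0.4]
FR [538.9 152.6 130.6] [0.2 0.2]
NR [436.7 135.8  58.4] [0.1 0.1]
gateC [464.1 284.   93.4] [0.4 0.4 0. ]
tip [467.3 183.3 137.8] [1.1 1.1]
plane [471.7 239.9  94.6] [-0.557 -0.095  0.825] [194.  126.3   1. ] slope 34.411385755831276 yaw 9.641442328185876
yaw y 9.56049649384129 193.21655980812756 194.79192528420728 126.37870905612037 126.23727793675023
gate on plane [460.9 283.9  97.8] [461.7 283.7  98.4] [459.6 279.2  96.4]
swbase [472.1 188.8 104.8] [474.5 185.6 106.1] [463.4 284.3  94.1]
```

```bash
cat >> h.py <<'E'
G=ax(9.6,35); P0=np.array([471.7,239.9,94.6])-G[2]*0.6
gate=P0+45*G[1]+4.5*G[2]; piv=gate-70*G[2]; sw=P0-55*G[1]
def knob(a,s,r=145): return piv+r*(np.sin(s)*G[0]-np.sin(a)*np.cos(s)*G[1]+np.cos(a)*np.cos(s)*G[2])
def bat(th,r=50): return sw-2*G[2]+r*(np.sin(th)*G[0]+np.cos(th)*G[2])
E
python3 - <<'E'
from h import *
import pickle
W=pickle.load(open("w3.pkl","rb")); S=imaging.read_camera("side");C=imaging.read_camera("scene")
f=lambda X:((proj(W,X)-[140,40]+.3)*2.6).round(0); g=lambda X:((proj(S,X)-[150,110]+.35)*3.3).round(0);h=lambda X:((proj(C,X)-[170,120]+.37)*4).round(0)
print("gate",gate.round(1),f(gate),g(gate),h(gate)); print("sw",sw.round(1))
for s in (0,.14,.25): print(s,[f(knob(-.24,s,r)) for r in (75,95,145)],g(knob(-.24,s)),h(knob(-.24,s)))
for t in (0,.27,.2,.35): print(t,f(bat(t)),g(bat(t)),h(bat(t)))
k=np.array([434,314,164.4])-piv; print(G@k)
E
```

```text
gate [462.  283.9  97.8] [268. 218.] [293. 325.] [324. 332.]
sw [481.2 185.7  94.1]
0 [array([267., 169.]), array([264., 157.]), array([255., 119.])] [246. 336.] [250. 265.]
0.14 [array([296., 169.]), array([304., 158.]), array([331., 120.])] [244. 308.] [266. 244.]
0.25 [array([319., 170.]), array([335., 159.]), array([388., 124.])] [243. 286.] [279. 230.]
0 [267. 521.] [427. 318.] [421. 334.]
0.27 [304. 518.] [426. 300.] [431. 319.]
0.2 [295. 519.] [426. 304.] [428. 323.]
0.35 [315. 517.] [425. 295.] [434. 316.]
[ 19.70879794  34.3494881  137.50981741]
```

```bash
python3 - <<'E'
from h import *
import pickle
W=pickle.load(open("w3.pkl","rb"))
print(((proj(W,sw+13*G[2])-[140,40]+.3)*2.6).round(0))
chk(); want(sw+85*G[2],Rt(G)); want(sw+24*G[2],Rt(G)); print((sw+24*G[2]).round(1))
E
```

```text
[270. 478.]
t 2.625 cmd [398.2 222.8 223.2] meas [398.2 222.9 223.5] rotdiff 0.03 F [ 0.1  0.6 -0.4] w 59.6 q [ 28. -45. -39.  63. -10. 105.]
row [0.018, 0.0, -0.007] [6.41, -5.04, -1.22] ang 0.1
row [0.018, 0.0, -0.007] [12.51, -5.04, -1.22] ang 0.1
[467.6 183.4 113.8]
```

Call:
move_arm(targets=[[[0, 0, 0], [3, -2.5, -0.6], 0.4], [[0, 0, 0], [6.4, -4.9, -1.2], 0.4], [[0, 0, 0], [6.4, -4.9, -1.2], 0.4], [[0, 0, 0], [6.4, -4.9, -1.2], 0.4], [[0, 0, 0], [8.5, -4.9, -1.2], 0.4], [[0, 0, 0], [10.5, -4.9, -1.2], 0.4], [[0, 0, 0], [12.5, -4.9, -1.2], 0.4], [[0, 0, 0], [12.5, -4.9, -1.2], 0.4], [[0, 0, 0], [12.5, -4.9, -1.2], 0.4], [[0, 0, 0], [12.5, -4.9, -1.2], 0.4], [[0, 0, 0], [12.5, -4.9, -1.2], 0.4]])

```text
time_s: 4.0
ee_pos: [467.8, 185.1, 115.3]
tcp_rot: [-0.0, 54.9, 9.7]
contact_force: [-0.7, 0.8, -1.5]
width: 59.9
```

```bash
python3 - <<'E'
from h import *
app([[0,0,0],[12.5,-4.9,-1.2]]); chk()
d=wrist(); cv2.imwrite("pics/w4.png",d["frame"]); S=imaging.read_camera("side"); C=imaging.read_camera("scene"); cv2.imwrite("pics/c4.png",cv2.resize(C["frame"][120:265,170:350],None,fx=4,fy=4,interpolation=cv2.INTER_CUBIC)); chk()
E
```

```text
t 4.0 cmd [467.5 184.8 114. ] meas [467.8 185.1 115.3] rotdiff 0.11 F [-0.7  0.8 -1.5] w 59.9 q [ 16. -39. -48.  46.  -4.  95.]
t 4.15 cmd [467.5 184.8 114. ] meas [467.6 184.8 114.4] rotdiff 0.04 F [-0.1  0.  -0.2] w 59.8 q [ 16. -39. -49.  46.  -4.  95.]
```

View pics/w4.png

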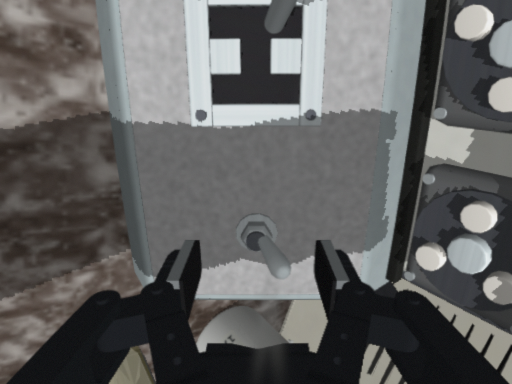

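View pics/c4.png

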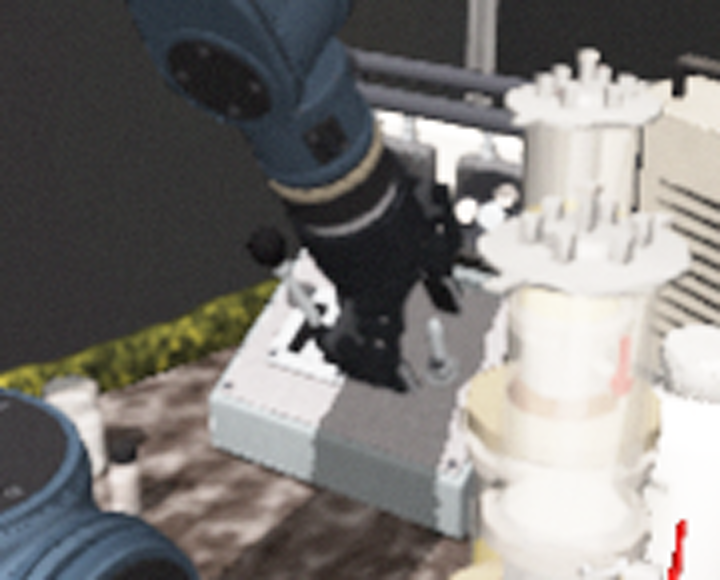

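```bash
python3 - <<'E'
from h import *
d=wrist();S=imaging.read_camera("side");C=imaging.read_camera("scene");s=state();T=toolT(s)
h=lambda X:((proj(C,X)-[170,120]+.37)*4).round(0)
for n,X in [("tcp",T[:3,3]),("tcp-z30",T[:3,3]-30*T[:3,2]),("tcp+z30",T[:3,3]+30*T[:3,2]),("pinch",T[:3,3]-18.7*T[:3,0]),("bat.27",bat(.27)),("bat0",bat(0)),("sw13",sw+13*G[2])]: print(n,proj(d,X).round(0),h(X))
# tip triangulate w4+scene
print(tri([ray(d,(281,270)),ray(C,(433/4+170-.37,320/4+120-.37))]))
print(bat(.27,48))
E
```

```text
tcp [259. 249.] [430. 352.]
tcp-z30 [203. 249.] [409. 388.]
tcp+z30 [314. 248.] [450. 317.]
pinch [259. 268.] [421. 337.]
bat.27 [287. 275.] [431. 319.]
bat0 [259. 277.] [421. 334.]
sw13 [258. 241.] [436. 362.]
(array([466.72329477, 183.29205735, 137.06907928]), [np.float64(2.0123020545141324), np.float64(2.012302054514074)])
[466.52088232 183.24286056 137.7085615 ]
```

Call:
move_arm(targets=[[[0, 0, 0], [0, 0, 0], 0.1], [[0, 0, 0], [0, 0, 0], -0.2], [[0, 0, 0], [0, 0, 0], -0.4], [[0, 0, 0], [0, 0, 0], -0.55], [[0, 0, 0], [0, 0, 0], -0.65], [[0, 0, 0], [0, 0, 0], -0.7], [[0, 0, 0], [0, 0, 0], -0.7], [[0, 0, 0], [0, 0, 0], -0.7], [[0, 0, 0], [0, 0, 0], -0.7]], squeeze=20)

```text
time_s: 5.42
ee_pos: [467.3, 184.8, 113.7]
tcp_rot: [-0.1, 55.0, 9.7]
contact_force: [0.5, -0.2, -0.6]
width: 12.8
```

```bash
python3 - <<'E'
from h import *
chk()
d=wrist(); cv2.imwrite("pics/w5.png",d["frame"]);C=imaging.read_camera("scene"); cv2.imwrite("pics/c5.png",cv2.resize(C["frame"][120:265,170:350],None,fx=4,fy=4,interpolation=cv2.INTER_CUBIC))
E
```

```text
t 5.425 cmd [467.5 184.8 114. ] meas [467.3 184.8 113.7] rotdiff 0.03 F [ 0.5 -0.2 -0.6] w 12.8 q [ 16. -39. -49.  46.  -4.  95.]
```

View pics/w5.png

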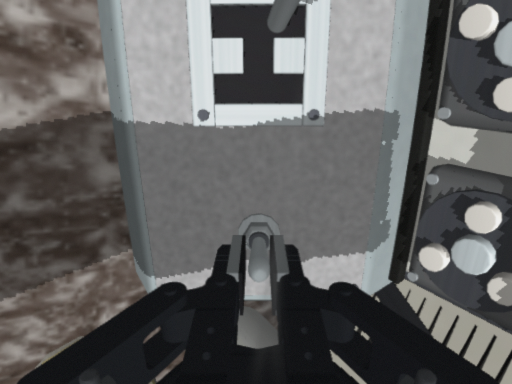

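View pics/c5.png

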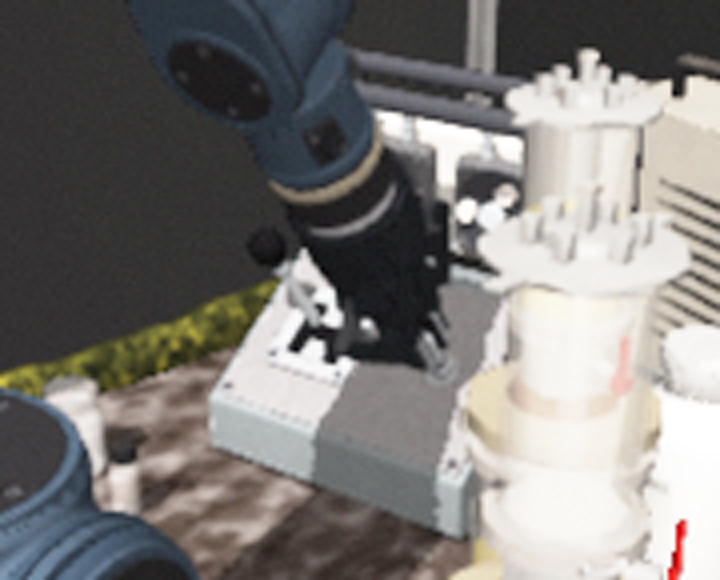

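Call:
move_arm(targets=[[[0, 0, 0], [0, 0, 0], -0.4], [[0, 0, 0], [0, 0, 0], 0.0], [[0, 0, 0], [0, 0, 0], 0.2], [[0, 0, 0], [0, 0, 0], 0.2], [[0, 0, 0], [-4, 0, 0], 0.4], [[0, 0, 0], [-8, 0, 0], 0.4], [[0, 0, 0], [-12, 0, 0], 0.4], [[0, 0, 0], [-12, 0, 0], 0.4], [[0, 0, 0], [-12, 0, 0], 0.4], [[0, 0, 0], [-12, 0, 0], 0.4]])

```text
time_s: 6.78
ee_pos: [399.2, 173.1, 209.9]
tcp_rot: [-0.1, 55.2, 9.6]
contact_force: [0.3, -0.2, -0.7]
width: 60.0
```

```bash
python3 - <<'E'
from h import *
app([[0,0,0],[-12,0,0]]);chk()
d=wrist(); cv2.imwrite("pics/w6.png",d["frame"])
for t in (-.27,-.1,0,.1,.27): print(t,proj(d,bat(t)).round(0))
print(proj(d,sw+13*G[2]), proj(d,knob(-.24,.137)))
E
```

```text
t 6.775 cmd [399.7 173.3 212.3] meas [399.2 173.1 209.9] rotdiff 0.2 F [ 0.3 -0.2 -0.7] w 60.0 q [ 18. -52. -43.  64.  -5.  97.]
-0.27 [245. 191.]
-0.1 [255. 192.]
0 [261. 192.]
0.1 [267. 192.]
0.27 [277. 192.]
[260.3651742  179.76428482] [293.73793126   4.81884281]
```

View pics/w6.png

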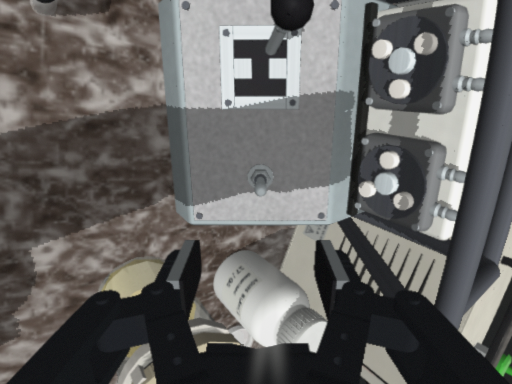

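```bash
python3 - <<'E'
from h import *
chk(); k=np.array([434,314,164.4]); R=Rt(G)
print(tri([ray(wrist(),(292,11)),ray(imaging.read_camera("scene"),(266/4+170-.37,246/4+120-.37))]), knob(-.24,.137))
want(k+55*G[2],R); want(k-21*G[2],R)
E
```

```text
t 6.825 cmd [399.7 173.3 212.3] meas [399.2 173.  209.9] rotdiff 0.21 F [ 0.6  0.3 -0.4] w 60.1 q [ 18. -52. -43.  64.  -5.  97.]
(array([430.73973082, 309.48877305, 166.95655016]), [np.float64(0.7653560496819101), np.float64(0.7653560496819399)]) [432.97100762 313.61748337 166.10417002]
row [0.018, 0.0, -0.007] [1.72, 13.3, 1.98] ang 0.1
row [0.018, 0.0, -0.007] [9.32, 13.29, 1.98] ang 0.1
```

Call:
move_arm(targets=[[[0, 0, 0], [0, 3.5, 0.5], 0.5], [[0, 0, 0], [0, 7, 1], 0.5], [[0, 0, 0], [0, 10.5, 1.5], 0.5], [[0, 0, 0], [0, 13.2, 2], 0.5], [[0, 0, 0], [0, 13.2, 2], 0.5], [[0, 0, 0], [0, 13.2, 2], 0.5], [[0, 0, 0], [0, 13.2, 2], 0.5]])

```text
time_s: 7.8
ee_pos: [393.7, 305.1, 223.3]
tcp_rot: [-0.1, 55.0, 9.6]
contact_force: [0.0, 0.4, 0.8]
width: 64.0
```

```bash
python3 - <<'E'
from h import *
app([[0,0,0],[0,13.2,2]]);chk()
d=wrist(); cv2.imwrite("pics/w7.png",d["frame"]);k=np.array([434,314,164.4])
print(proj(d,k),proj(d,knob(-.24,.137))); import pickle; pickle.dump(d,open("w7.pkl","wb"))
E
```

```text
t 7.8 cmd [393.5 306.2 223.7] meas [393.7 305.1 223.3] rotdiff 0.09 F [0.  0.4 0.8] w 64.0 q [ 41. -34. -33.  60. -17. 116.]
[258.68081505 198.05404227] [258.81993965 199.25451837]
```

View pics/w7.png

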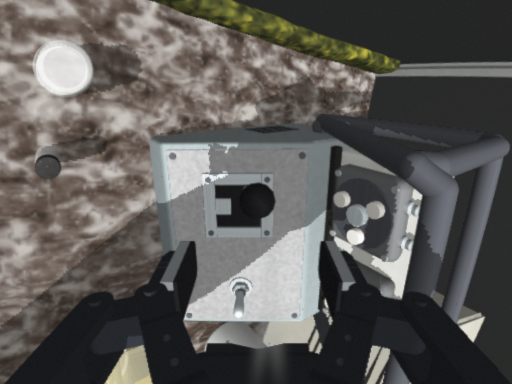

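Call:
move_arm(targets=[[[0, 0, 0], [3, 0.1, 0], 0.5], [[0, 0, 0], [6, 0.1, 0], 0.5], [[0, 0, 0], [9.2, 0.1, 0], 0.5], [[0, 0, 0], [9.2, 0.1, 0], 0.5], [[0, 0, 0], [9.2, 0.1, 0], 0.5], [[0, 0, 0], [9.2, 0.1, 0], 0.5], [[0, 0, 0], [9.2, 0.1, 0], 0.5]])

```text
time_s: 8.72
ee_pos: [445.7, 316.5, 150.1]
tcp_rot: [0.1, 54.9, 9.8]
contact_force: [0.7, -0.4, 0.3]
width: 64.0
```

```bash
python3 - <<'E'
from h import *
app([[0,0,0],[9.2,.1,0]]);chk()
d=wrist(); cv2.imwrite("pics/w8.png",d["frame"])
C=imaging.read_camera("scene"); cv2.imwrite("pics/c8.png",cv2.resize(C["frame"][120:265,170:350],None,fx=4,fy=4,interpolation=cv2.INTER_CUBIC))
E
```

```text
t 8.725 cmd [445.4 316.  148.3] meas [445.7 316.5 150.1] rotdiff 0.15 F [ 0.7 -0.4  0.3] w 64.0 q [ 37. -27. -37.  48. -15. 113.]
```

View pics/w8.png

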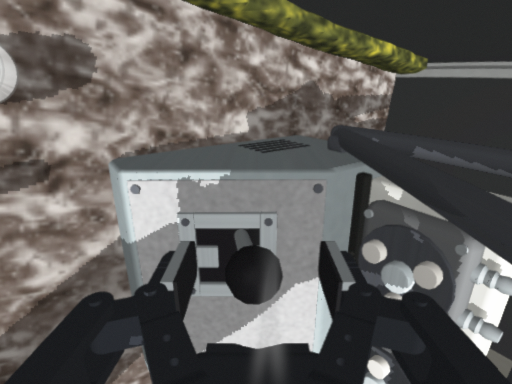

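View pics/c8.png

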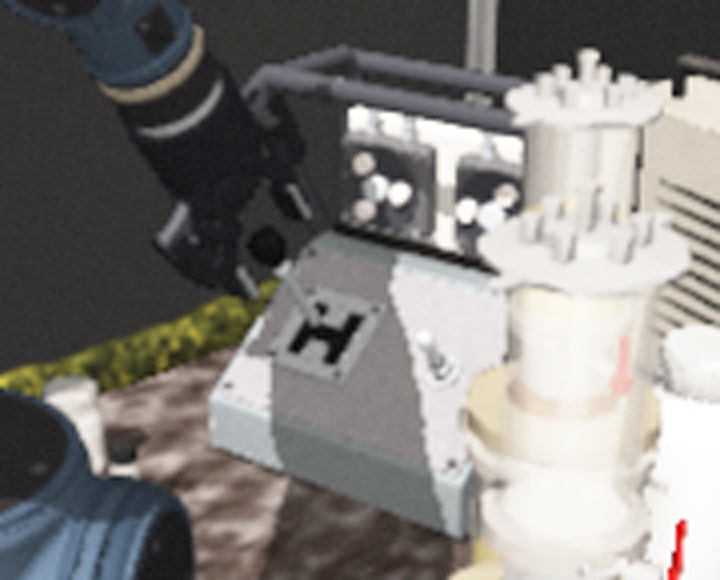

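Call:
move_arm(targets=[[[0, 0, 0], [0, 0, 0], 0.1], [[0, 0, 0], [0, 0, 0], -0.2], [[0, 0, 0], [0, 0, 0], -0.4], [[0, 0, 0], [0, 0, 0], -0.5], [[0, 0, 0], [0, 0, 0], -0.5], [[0, 0, 0], [0, 0, 0], -0.5]], squeeze=35)

```text
time_s: 9.57
ee_pos: [445.3, 316.1, 148.4]
tcp_rot: [-0.0, 55.0, 9.7]
contact_force: [-2.5, -0.6, 2.8]
width: 26.2
```

```bash
python3 - <<'E'
from h import *
chk()
d=wrist(); cv2.imwrite("pics/w9.png",d["frame"])
T=toolT(state());k=T[:3,3]-21*T[:3,0];print("knob est g",(G@(k-piv)).round(1))
R=Rt(G)
k0=knob(-.24,.137)
for a,s in [(-.235,.137),(-.23,.07),(-.225,0),(-.11,0),(0,0),(.11,0),(.225,0),(.225,.12),(.225,.25),(.225,.28)]:
    print(a,s,end=" ");want(knob(a,s)-21*G[2],R)
E
```

```text
t 9.575 cmd [445.4 316.  148.3] meas [445.3 316.1 148.4] rotdiff 0.01 F [-2.5 -0.6  2.8] w 26.2 q [ 37. -27. -37.  48. -15. 113.]
knob est g [ 20.1  34.5 138.8]
-0.235 0.137 row [0.018, 0.0, -0.007] [-0.1, -0.1, -0.02] ang 0.1
-0.23 0.07 row [0.018, 0.0, -0.007] [-0.21, -0.14, -0.98] ang 0.1
-0.225 0 row [0.018, 0.0, -0.007] [-0.26, -0.2, -2.0] ang 0.1
-0.11 0 row [0.018, 0.0, -0.007] [-0.54, -1.85, -2.0] ang 0.1
0 0 row [0.018, 0.0, -0.007] [-0.63, -3.44, -2.0] ang 0.1
0.11 0 row [0.018, 0.0, -0.007] [-0.55, -5.03, -2.0] ang 0.1
0.225 0 row [0.018, 0.0, -0.007] [-0.27, -6.67, -2.01] ang 0.1
0.225 0.12 row [0.018, 0.0, -0.007] [-0.17, -6.65, -0.27] ang 0.1
0.225 0.25 row [0.018, 0.0, -0.007] [0.17, -6.58, 1.58] ang 0.1
0.225 0.28 row [0.018, 0.0, -0.007] [0.28, -6.56, 2.0] ang 0.1
```

View pics/w9.png

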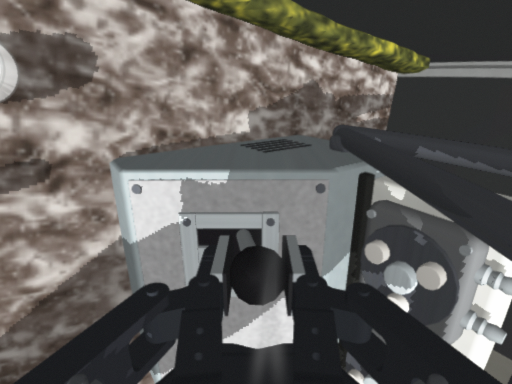

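Call:
move_arm(targets=[[[0, 0, 0], [-0.05, 0, -0.4], -0.5], [[0, 0, 0], [-0.1, 0, -0.8], -0.5], [[0, 0, 0], [-0.15, -0.1, -1.2], -0.5], [[0, 0, 0], [-0.15, -0.1, -1.6], -0.5], [[0, 0, 0], [-0.15, -0.1, -2.0], -0.5], [[0, 0, 0], [-0.15, -0.1, -2.0], -0.5], [[0, 0, 0], [-0.15, -0.1, -2.0], -0.5], [[0, 0, 0], [-0.15, -0.1, -2.0], -0.5]])

```text
time_s: 10.62
ee_pos: [428.3, 313.2, 139.8]
tcp_rot: [0.2, 54.9, 10.0]
contact_force: [-4.7, 0.4, 7.9]
width: 26.0
```

```bash
python3 - <<'E'
from h import *
app([[0,0,0],[-.15,-.1,-2.0]]);chk(); s=state(); print("F in gate",(G@s["contact_force"]).round(1))
d=wrist(); cv2.imwrite("pics/w10.png",d["frame"])
E
```

```text
t 10.625 cmd [428.6 312.1 138.1] meas [428.3 313.2 139.8] rotdiff 0.18 F [-4.7  0.4  7.9] w 26.0 q [ 38. -29. -40.  48. -16. 114.]
F in gate [0.8 1.2 9.1]
```

View pics/w10.png

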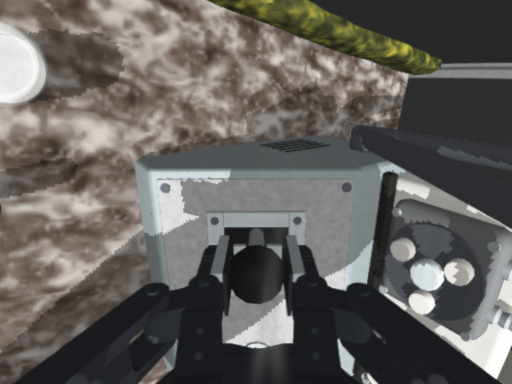

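Call:
move_arm(targets=[[[0, 0, 0], [-0.25, 0, 0], -0.5], [[0, 0, 0], [-0.4, -0.9, 0], -0.5], [[0, 0, 0], [-0.5, -1.8, 0], -0.5], [[0, 0, 0], [-0.55, -2.7, 0], -0.5], [[0, 0, 0], [-0.55, -3.6, 0], -0.5], [[0, 0, 0], [-0.5, -4.5, 0], -0.5], [[0, 0, 0], [-0.4, -5.4, 0], -0.5], [[0, 0, 0], [-0.25, -6.5, 0], -0.5], [[0, 0, 0], [-0.25, -6.5, 0], -0.5], [[0, 0, 0], [-0.25, -6.5, 0], -0.5], [[0, 0, 0], [-0.25, -6.5, 0], -0.5], [[0, 0, 0], [-0.25, -6.5, 0], -0.5]])

```text
time_s: 12.18
ee_pos: [437.7, 247.8, 139.5]
tcp_rot: [-0.1, 55.1, 9.7]
contact_force: [1.6, 1.3, -2.3]
width: 26.2
```

```bash
python3 - <<'E'
from h import *
app([[0,0,0],[-.25,-6.5,0]]);chk(); s=state(); print("F in gate",(G@s["contact_force"]).round(1))
T=toolT(s);print("knob g",(G@(T[:3,3]-21*T[:3,0]-piv)).round(1))
d=wrist(); cv2.imwrite("pics/w11.png",d["frame"])
C=imaging.read_camera("scene"); cv2.imwrite("pics/c11.png",cv2.resize(C["frame"][120:265,170:350],None,fx=4,fy=4,interpolation=cv2.INTER_CUBIC))
E
```

```text
t 12.175 cmd [438.1 247.8 140.2] meas [437.7 247.8 139.5] rotdiff 0.08 F [ 1.6  1.3 -2.3] w 26.2 q [ 29. -37. -44.  49. -11. 106.]
F in gate [ 0.2  1.  -2.9]
knob g [ -0.6 -31.5 142.3]
```

View pics/w11.png

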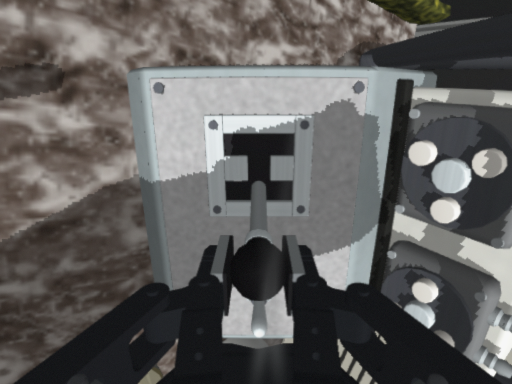

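View pics/c11.png

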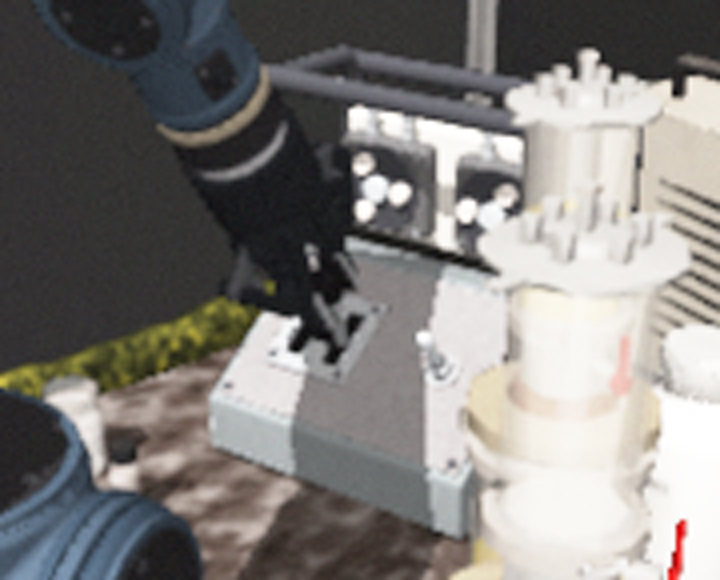

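Call:
move_arm(targets=[[[0, 0, 0], [0, 0, 0.5], -0.5], [[0, 0, 0], [0, 0, 1.0], -0.5], [[0, 0, 0], [0.05, 0, 1.5], -0.5], [[0, 0, 0], [0.1, 0, 2.0], -0.5], [[0, 0, 0], [0.2, 0, 2.5], -0.5], [[0, 0, 0], [0.3, 0, 3.0], -0.5], [[0, 0, 0], [0.4, 0, 3.4], -0.5], [[0, 0, 0], [0.45, 0, 3.8], -0.5], [[0, 0, 0], [0.45, 0, 3.8], -0.5], [[0, 0, 0], [0.45, 0, 3.8], -0.5], [[0, 0, 0], [0.45, 0, 3.8], -0.5]])

```text
time_s: 13.65
ee_pos: [470.1, 253.4, 156.8]
tcp_rot: [-0.1, 55.2, 9.7]
contact_force: [-5.6, 0.5, -1.9]
width: 25.7
```

```bash
python3 - <<'E'
from h import *
app([[0,0,0],[.45,0,3.8]]);chk(); s=state(); print("F in gate",(G@s["contact_force"]).round(1))
T=toolT(s);print("knob g",(G@(T[:3,3]-21*T[:3,0]-piv)).round(1))
d=wrist(); cv2.imwrite("pics/w12.png",d["frame"])
E
```

```text
t 13.65 cmd [471.3 253.5 158.3] meas [470.1 253.4 156.8] rotdiff 0.22 F [-5.6  0.5 -1.9] w 25.7 q [ 27. -32. -39.  49. -10. 104.]
F in gate [-5.5  1.4  1.6]
knob g [ 36.3 -31.4 137.7]
```

View pics/w12.png

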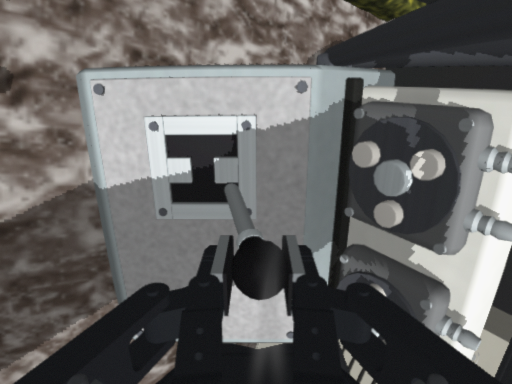

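Call:
move_arm(targets=[[[0, 0, 0], [0, 0, 0], -0.2], [[0, 0, 0], [0, 0, 0], 0.1], [[0, 0, 0], [0, 0, 0], 0.4], [[0, 0, 0], [0, 0, 0], 0.5], [[0, 0, 0], [-3, 0, -0.2], 0.5], [[0, 0, 0], [-6, 0, -1], 0.5], [[0, 0, 0], [-10, 0, -2], 0.5], [[0, 0, 0], [-14, 0, -3], 0.5], [[0, 0, 0], [-14, 0, -3], 0.5], [[0, 0, 0], [-14, 0, -3], 0.5], [[0, 0, 0], [-14, 0, -3], 0.5], [[0, 0, 0], [-14, 0, -3], 0.5]])

```text
time_s: 15.2
ee_pos: [368.0, 235.5, 254.0]
tcp_rot: [-0.2, 55.1, 9.5]
contact_force: [0.0, 0.8, -0.8]
width: 64.3
```

```bash
python3 - <<'E'
from h import *
app([[0,0,0],[-14,0,-3]]);chk()
d=wrist(); cv2.imwrite("pics/w13.png",d["frame"])
C=imaging.read_camera("scene"); cv2.imwrite("pics/c13.png",cv2.resize(C["frame"][120:265,170:350],None,fx=4,fy=4,interpolation=cv2.INTER_CUBIC))
for s in (.137,.19,.25): print(s,proj(d,knob(.22,s)).round(0),((proj(C,knob(.22,s))-[170,120]+.37)*4).round(0))
for t in (-.1,0,.1): print(t,proj(d,bat(t)).round(0),((proj(C,bat(t))-[170,120]+.37)*4).round(0))
print(proj(d,sw+13*G[2]).round(0))
g=cv2.cvtColor(d["frame"],cv2.COLOR_BGR2GRAY)
E
```

```text
t 15.2 cmd [367.9 235.8 255.7] meas [368.  235.5 254. ] rotdiff 0.17 F [ 0.   0.8 -0.8] w 64.3 q [ 33. -46. -36.  68. -13. 110.]
0.137 [273. 182.] [339. 264.]
0.19 [281. 182.] [345. 257.]
0.25 [290. 181.] [351. 249.]
-0.1 [247. 236.] [417. 340.]
0 [252. 236.] [421. 334.]
0.1 [256. 236.] [424. 328.]
[252. 222.]
```

View pics/w13.png

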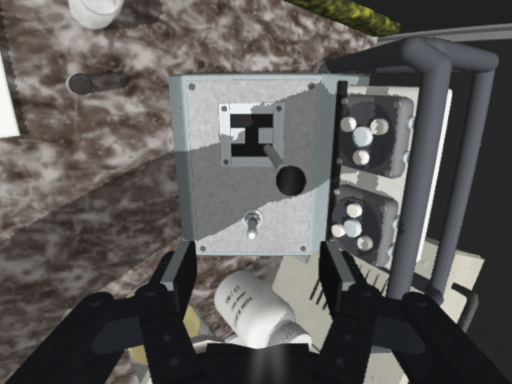

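View pics/c13.png

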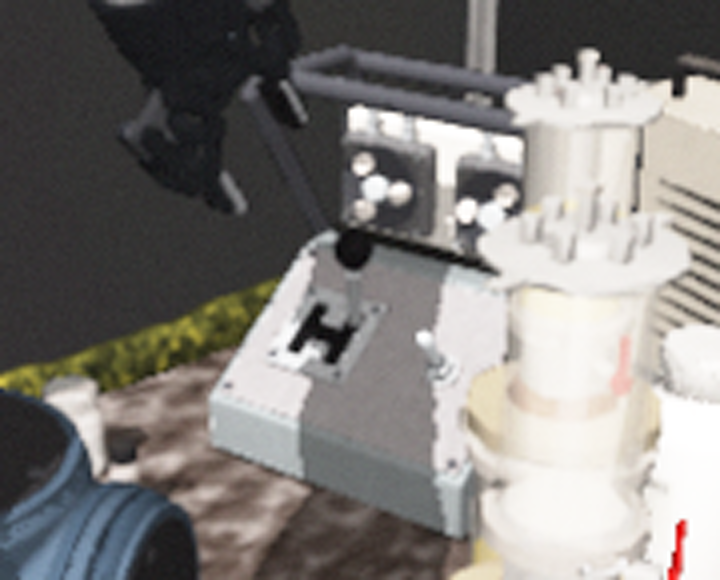

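```bash
python3 - <<'E'
from h import *
chk(); print(robot.sign_off())
E
```

```text
t 15.3 cmd [367.9 235.8 255.7] meas [368.  235.6 254.6] rotdiff 0.12 F [-0.1  0.7  0.4] w 63.7 q [ 33. -46. -35.  68. -13. 110.]
the job is handed in; nothing more can be done
None
```

The changeover is done and I handed the job in at 15.3 s of the 51 s allowed; sign-off reports no verdict, so what follows is from my own checks.

- **Switch:** I set the run switch to off by closing the fingers round its bat, centred on the upright position. The last wrist and scene views put it at about 0 rad.
- **Lever:** I then gripped the knob, brought it to neutral, took it across and pushed it to the far end of the right leg. I let go and withdrew about 14 cm. The knob was seen at wrist pixel (291, 181) and at about (258, 182) in the scene picture. That matches lever_shift of about 0.25 and lever_across of about 0.22. The force reading was near zero after release.
- **Other objects:** The pot, vial and bottle looked undisturbed in the last pictures. I did not measure their positions.

**One disagreement:** at the start I measured lever_shift at about 0.137 in the left leg, from three views. That matches none of the listed detents (about -0.25, 0 or +0.25), and I did not find out why. It did not affect the move.

Repeat measurements of the knob and switch foot along the panel also differed by about 2 to 5 mm between views, which the pads could absorb.

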